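# Park the frame rail behind the keeper post

## Task

Push the loose aluminium rail along the worktop into the blue three-sided bay, keeping it on the worktop all the way: it must not be lifted or tipped over. The keeper post at one end of the mouth leaves too little room to go in square: push one end in first and behind the post, then swing the other end in, and finish with the rail's long side resting flat against the back wall along its whole length. Leave the amber bottle, the vial and the beaker where they stand.

Things in the scene. Friction and masses are not known exactly. Their poses are not given: they have to be found in the camera images.
- rail: loose slotted aluminium profile, 200 long x 20 wide x 20 high (mm), black end caps, about 0.16 kg, lying on the worktop. Origin: centre of its underside; x along its length (ends at x = +100 and -100), z up. It is smooth (friction coefficient about 0.4 against everything), slides and turns when pushed and stops when the push stops
- rail_end_a (a point): centre of the rail's end face at the rail's x = +100 mm, 10 mm above its underside
- rail_end_b (a point): centre of the rail's end face at the rail's x = -100 mm, 10 mm above its underside
- dock: blue bay fixed to the worktop, which is its floor: a back wall and two side walls, all 30 mm high and 10 mm thick. Origin: on the worktop at the middle of the back wall's inner face; x along the back wall (inner faces of the side walls at x = +124 and -124 mm), y from the open mouth toward the back wall (the bay lies at negative y; the side walls end, and the mouth is, at y = -100 mm), z up. Behind the back wall lies a 4 mm foot, out to y = +34 mm, with 3 mm screw heads on it
- post: fixed upright steel keeper post with a red top, 24 mm in diameter, 36 mm high. Origin: centre of its foot. It stands in the dock's frame at y = -72 mm and at either x = +76 or x = -76 mm, so that 188 mm stay free between it and the opposite side wall and 60 mm between it and the back wall
- plug: flat grey disc, 24 mm in diameter, 1 mm high, in the mouth's other post position (y = -72 mm, x = -76 or +76 mm); the rail and fingers pass over it freely, as they do over the thin dark cable lying flat there. Origin: centre of its underside
- amber: bystander: brown bottle with a blue cap, 52 mm in diameter, 95 mm high, loose; origin at the centre of its underside
- vial: bystander: small clear vial with a white cap, 25 mm in diameter, 50 mm high, loose; origin at the centre of its underside
- beaker: bystander: small clear beaker, 43 mm in diameter, 58 mm high, loose; origin at the centre of its underside

How it is judged (in metres and radians):
At the end, for the whole second after the job is handed in: The rail lies at rest flat on the worktop inside the bay, between the side walls and behind the post, both its ends within 7 mm of touching the back wall (y of rail_end_a in the frame of dock between -0.017 and -0.004 m and y of rail_end_b in the frame of dock between -0.017 and -0.004 m and x of rail in the frame of dock between -0.027 and 0.027 m and height (world z) of rail below 0.004 m and angle between rail's own z axis and vertical below 0.06 rad and linear speed of rail below 0.01 m/s).
It fails at once if the rail is lifted off the worktop (its origin more than 12 mm up) (height (world z) of rail above 0.012 m).
It fails at once if the rail is tipped by more than about 29 degrees (angle between rail's own z axis and vertical above 0.5 rad).
It fails at once if the amber bottle is moved by more than 20 mm (distance of amber from where it was at the start of the episode above 0.02 m).
It fails at once if the vial is moved by more than 20 mm (distance of vial from where it was at the start of the episode above 0.02 m).
It fails at once if the beaker is moved by more than 20 mm (distance of beaker from where it was at the start of the episode above 0.02 m).
It also fails if it takes over 72 s, if anything falls off the work surface, if the arm or the gripper's body presses on something with over 40 N, if the wrist force passes 120 N, or if a joint passes its speed limit or range.

## Robot

A 6-joint arm with a two-finger parallel gripper is mounted at the origin on a cart in front of the work surface, level with it; the furniture and walls round the work are solid. World frame = base frame: x ahead of the robot, y to its left, z up, the work surface at z = 0. Lengths are in mm, angles in rad, forces in N, time in s.
With the tool pointing down it reaches from about 350 to 975 mm from the base axis. Payload 7.1 kg.
Tool frame: the origin (TCP) lies on the mounting face of the last link; the fingertips stand 182 mm ahead of it and the grasp point (between the pads) lies 163 mm ahead of it (ctrl.tcp_to_tips is the distance from the TCP to the fingertips, in mm); z points along the fingers, y is the direction in which the jaws open and shut (so a half turn about z gives the same grasp; the last joint's range is limited). The gripper opens to 88 mm and grips with 3 to 60 N. Pads are 20 mm wide; open, the fingers measure 115 mm over their backs; the gripper's body (75 mm by 178 mm) begins 61 mm behind the grasp point.
Start: joints at [-1.161, 0.423, 1.63, -0, 1.089, -0.019], TCP at [259.878, -568.392, 404.675] pointing down, gripper open.
Joint ranges: [-3, 3], [-0.9, 2.11], [0.09, 2.58], [-1.31, 4.45], [0.11, 2.69], [-2.54, 2.54]. Speed limits (rad/s): [2.39, 2.39, 3.01, 3.14, 3.14, 3.14].

## Interface

Orientations are given as a rotation vector (axis times angle).
In Python, from workcell import ctrl gives the robot as it stands. The module is installed in compiled form; this text tells all that it offers.
- The arm moves only by the tool send_rows, never from a script. Its argument "commands" is a list of rows, each an object with "translation": the shift along the world's x, y, z normalised to -1 to 1, where 1 is 0.1 m, a list of three; "twist": the turn, a rotation vector about the world's x, y, z normalised to -1 to 1, where 1 is 0.5 rad, a list of three. A call has exactly 10 rows; each row is the pose to reach, as a shift and turn from the pose commanded when the call began; what a row does not reach only later rows make up. A row lasts 1/10 s, in which the tool goes at most 50 mm and 8.59 degrees, less where a joint would pass 70% of its speed; a pose out of reach is approached as far as the arm can. A call with a number of a shift or a turn outside -1 to 1 is refused whole. A call with a gripper value outside its range is refused whole. "grip" is the closure, from -1 (fully open) to 1 (shut), set as the call begins (left out, the last holds). The fingers move at their own pace and stop on an object; the grip force is fixed at half the most. Time passes only in rows, so rows that repeat a pose let the fingers close, or fill a call up. It gives the time, the measured TCP pose, the force and the opening at its end, in the units of the state.
- ctrl.get_obs(): the state, without advancing time (a new reading comes with each control period).
- ctrl.get_image(name): name is "scene" or "top" or "wrist"; returns a dict with "img" (384x512x3 uint8, red, green, blue), "intrinsics" (3x3 intrinsics, pixels), "cam_to_world" (4x4, takes a point from camera to world coordinates). Camera axes: x right, y down, z forward; pixel columns grow to the right and rows downward; lengths in mm; the calibration is good to about 2 mm. The wrist camera is an equidistant fisheye: a pixel r from the principal point sees the ray r / f radians off the axis. A picture is of the moment at which its call begins. There is no depth.
- ctrl.close_job(): hands the job in, once; it reports no verdict.
The state is a dict: "t": time; "qpos": joint angles; "qvel": joint speeds; "joint_torque": joint torques, N m; "ee_pos": TCP position; "orientation": TCP orientation; "ft_force": force on the tool from outside, world axes, zero at the start; "moment": the same for the moment, N m; "width": finger opening in mm.
Only numpy, scipy, OpenCV 4.12 (cv2) and the standard library are available. Lean on these libraries where they do the work, as an engineer would, in place of code of your own. Each camera call takes 0.05 s, during which the arm holds its last target. There are 200 camera calls.

## Working session

There is one attempt and no reset: what is moved stays moved. The work goes in short steps, Python scripts to look and compute and a tool call to move; the robot and the scene stay as the last step left them, time stands still between calls to the robot, and variables do not carry over. Pictures are saved under pics/ and viewed, about 8 in all and at most 12, crops included, and the job is handed in when it is done.

Besides the shell and the picture viewer there is one more tool, called after ">>>" by a JSON object that holds its "api" and its "payload". send_rows: Moves the arm, as the interface text tells. Its arguments: {"type":"object","properties":{"commands":{"type":"array","items":{"type":"object","properties":{"translation":{"type":"array","items":{"type":"number"}},"twist":{"type":"array","items":{"type":"number"}}}}},"grip":{"type":"number"}},"required":["commands"]}

```bash
mkdir -p pics; cat > h.py <<'E'
import numpy as np, cv2
from workcell import ctrl
def shot(name,fn=None):
    d=ctrl.get_image(name)
    if fn: cv2.imwrite('pics/'+fn,d['img'][:,:,::-1])
    return d
def ray(d,uv,z):
    K=d['intrinsics'];T=d['cam_to_world']
    r=T[:3,:3]@np.linalg.inv(K)@np.array([uv[0],uv[1],1.]);o=T[:3,3]
    return (o+r*(z-o[2])/r[2])
E
python3 - <<'E'
from h import *
np.set_printoptions(precision=2,suppress=True)
a=shot('top','top1.png');b=shot('scene','sc1.png')
np.savez('top1.npz',**a)
print(a['intrinsics'],a['cam_to_world'],b['cam_to_world']);print(ctrl.get_obs())
E
```

```text
[[422.24   0.   250.52]
 [  0.   422.24 186.31]
 [  0.     0.     1.  ]] [[  -0.03   -0.99    0.13  480.41]
 [  -1.      0.03   -0.01  184.37]
 [   0.01   -0.13   -0.99 1150.06]
 [   0.      0.      0.      1.  ]] [[  -0.49   -0.4     0.77 -132.23]
 [  -0.87    0.22   -0.45  585.51]
 [   0.01   -0.89   -0.46  498.09]
 [   0.      0.      0.      1.  ]]
{'t': 0.1, 'qpos': array([-1.16,  0.42,  1.63,  0.  ,  1.09, -0.02]), 'qvel': array([-0., -0., -0., -0.,  0.,  0.]), 'joint_torque': array([ -0.  , -54.56, -27.43,   0.06,   0.02,  -0.  ]), 'ee_pos': array([ 259.79, -568.18,  403.99]), 'orientation': array([-3.07, -0.67,  0.  ]), 'ft_force': array([-0.37, -0.45,  0.1 ]), 'moment': array([ 0.04, -0.01,  0.02]), 'width': 88.2276555431641}
```

View pics/top1.png

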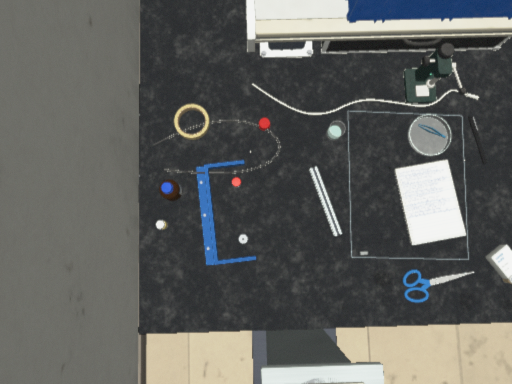

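View pics/sc1.png

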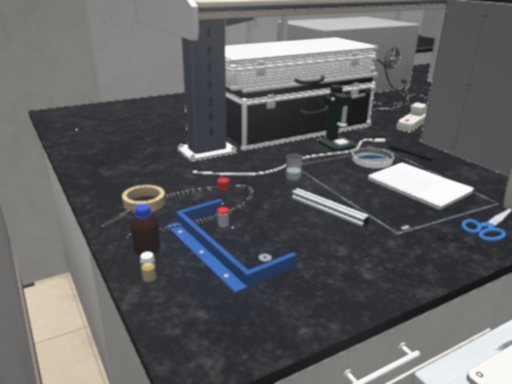

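The top view shows the bay with its mouth toward −y: corners at about (203,168) and (211,263), post (236,183), plug (243,239). The rail runs (313,168)–(338,235), with the beaker at (336,130), amber at (170,189) and vial at (161,225). The scene view confirms this.

```bash
python3 - <<'E'
from h import *
np.set_printoptions(precision=1,suppress=True)
d=dict(np.load('top1.npz'));im=d['img'];hsv=cv2.cvtColor(im,cv2.COLOR_RGB2HSV)
g=lambda u,v,z:ray(d,(u,v),z)[:2]
for n,u,v,z in[('post',236,182.5,36),('plug',243,239,1),('beaker',336,130,40),('amber',167,187.5,95),('vial',161,225,50)]:print(n,g(u,v,z))
def comp(m,box):
    mm=np.zeros_like(m);x0,y0,x1,y1=box;mm[y0:y1,x0:x1]=m[y0:y1,x0:x1];return mm
# red post
m=comp(cv2.inRange(hsv,(0,120,100),(8,255,255)),(225,170,248,195));ys,xs=np.nonzero(m);print('postred',g(xs.mean(),ys.mean(),36),len(xs))
m=comp(cv2.inRange(hsv,(0,0,110),(180,70,255)),(305,160,345,240));ys,xs=np.nonzero(m)
P=np.array([g(u,v,20) for u,v in zip(xs,ys)],np.float32);r=cv2.minAreaRect(P);print('rail',r,cv2.boxPoints(r),P.mean(0))
m=comp(cv2.inRange(hsv,(100,120,60),(125,255,255)),(195,155,262,270))
ys,xs=np.nonzero(m)
# dock wall: inner edge row-wise (back wall right edge) for rows between 185..250
pts=[]
for y in range(190,250,4):
    r=np.nonzero(m[y])[0];pts.append((r.max()+1,y))
Q=np.array([g(u,v,30) for u,v in pts]);print('backinner',Q[0],Q[-1],np.polyfit(Q[:,0],Q[:,1],1))
for x in (220,225,230,235,238):
    c=np.nonzero(m[:,x])[0]; print(x,c, [g(x,v,30) for v in (c.min(),c.max()+1)])
big=cv2.resize(im[145:275,150:350],None,fx=4,fy=4,interpolation=cv2.INTER_CUBIC);cv2.imwrite('pics/crop1.png',big[:,:,::-1])
E
```

```text
post [634.7 210.7]
plug [485.1 196.7]
beaker [769.3 -63. ]
amber [619.  383.1]
vial [527.4 407.6]
postred [638.2 210.9] 73
rail ((581.1937255859375, -27.153560638427734), (196.1191864013672, 24.47011947631836), 17.692228317260742) [[484.1 -45.3]
 [491.5 -68.6]
 [678.3  -9. ]
 [670.9  14.3]] [580.2 -27.4]
backinner [617.3 278.1] [468.8 265.1] [  0.1 225. ]
220 [163 164 165 166 167 260 261 262 263] [array([689.8, 252.6]), array([422. , 258.3])]
225 [162 163 164 165 166 259 260 261 262 263] [array([692.2, 239. ]), array([421.6, 245.2])]
230 [161 162 163 164 165 166 259 260 261 262] [array([694.5, 225.5]), array([423.8, 232.1])]
235 [161 162 163 164 165 258 259 260 261 262] [array([694.1, 212.1]), array([423.4, 219. ])]
238 [160 161 162 163 164 257 258 259 260 261] [array([696.6, 203.9]), array([425.7, 211.1])]
```

View pics/crop1.png

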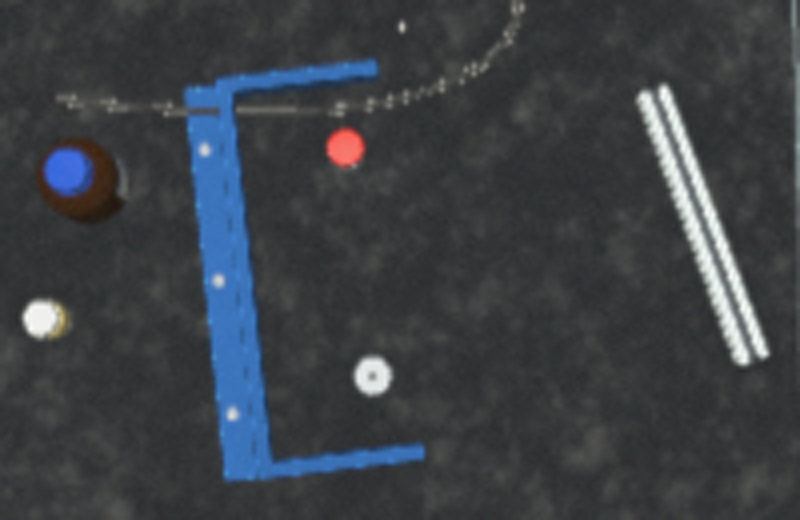

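Estimates in world mm:
- **Dock:** origin about (554.5, 275), yaw 5.2°.
- **Post:** at dock x = +76.
- **Rail:** centre about (581, −27), yaw 17.7°.

Plan:
1. Push the rail's side with the spread fingers, turning it to 27° in the dock frame.
2. Push its near end along its axis so the far end goes behind the post.
3. Swing the near end in.

First I approach.

>>> {"api": "send_rows", "payload": {"commands": [{"translation": [0.1,0.1,0],"twist": [0,0,0.1]},{"translation": [0.2,0.2,0],"twist": [0,0,0.2]},{"translation": [0.3,0.3,0],"twist": [0,0,0.3]},{"translation": [0.4,0.4,0],"twist": [0,0,0.4]},{"translation": [0.5,0.5,0],"twist": [0,0,0.5]},{"translation": [0.6,0.6,0],"twist": [0,0,0.6]},{"translation": [0.7,0.7,0],"twist": [0,0,0.7]},{"translation": [0.8,0.8,0],"twist": [0,0,0.8]},{"translation": [0.9,0.9,0],"twist": [0,0,0.9]},{"translation": [1,1,0],"twist": [0,0,1]}], "grip": -1}}

```text
t: 1.1
ee_pos: [360.7, -467.5, 404.7]
orientation: [-2.806, -1.413, 0.0]
ft_force: [0.2, 0.1, -0.1]
width: 87.6
```

>>> {"api": "send_rows", "payload": {"commands": [{"translation": [0.1,0.1,0],"twist": [0,0,0.1]},{"translation": [0.2,0.2,0],"twist": [0,0,0.2]},{"translation": [0.3,0.3,0],"twist": [0,0,0.3]},{"translation": [0.4,0.4,0],"twist": [0,0,0.4]},{"translation": [0.5,0.5,0],"twist": [0,0,0.5]},{"translation": [0.6,0.6,0],"twist": [0,0,0.6]},{"translation": [0.7,0.7,0],"twist": [0,0,0.7]},{"translation": [0.8,0.8,0],"twist": [0,0,0.8]},{"translation": [0.9,0.9,0],"twist": [0,0,0.9]},{"translation": [1,1,0],"twist": [0,0,1]}]}}

```text
t: 2.1
ee_pos: [460.7, -367.6, 404.7]
orientation: [2.369, 2.063, 0.0]
ft_force: [-0.0, -1.0, -0.4]
width: 87.7
```

>>> {"api": "send_rows", "payload": {"commands": [{"translation": [0.1,0.1,0],"twist": [0,0,0.1]},{"translation": [0.2,0.2,0],"twist": [0,0,0.2]},{"translation": [0.3,0.3,0],"twist": [0,0,0.3]},{"translation": [0.4,0.4,0],"twist": [0,0,0.4]},{"translation": [0.5,0.5,0],"twist": [0,0,0.5]},{"translation": [0.6,0.6,0],"twist": [0,0,0.6]},{"translation": [0.7,0.7,0],"twist": [0,0,0.7]},{"translation": [0.8,0.8,0],"twist": [0,0,0.8]},{"translation": [0.9,0.9,0],"twist": [0,0,0.9]},{"translation": [1,1,0],"twist": [0,0,0.9]}]}}

```text
t: 3.1
ee_pos: [560.7, -267.5, 404.7]
orientation: [1.852, 2.538, 0.0]
ft_force: [-0.4, 0.6, -0.7]
width: 87.9
```

>>> {"api": "send_rows", "payload": {"commands": [{"translation": [0.03,0.1,-0.05]},{"translation": [0.06,0.2,-0.1]},{"translation": [0.1,0.3,-0.2]},{"translation": [0.14,0.4,-0.3]},{"translation": [0.18,0.5,-0.4]},{"translation": [0.22,0.6,-0.5]},{"translation": [0.26,0.7,-0.6]},{"translation": [0.3,0.8,-0.7]},{"translation": [0.33,0.9,-0.8]},{"translation": [0.35,1,-0.9]}]}}

```text
validation failed for argument at $.co...
```

>>> {"api": "send_rows", "payload": {"commands": [{"translation": [0,0.1,-0.05]},{"translation": [0,0.2,-0.1]},{"translation": [0,0.3,-0.15]},{"translation": [0,0.4,-0.2]},{"translation": [0,0.5,-0.25]},{"translation": [0,0.6,-0.3]},{"translation": [0,0.7,-0.35]},{"translation": [0,0.8,-0.4]},{"translation": [0,0.9,-0.45]},{"translation": [0,0.93,-0.5]}]}}

```text
validation failed for argument at $.co...
```

>>> {"api": "send_rows", "payload": {"commands": [{"translation": [0.03,0.1,-0.05],"twist": [0,0,0]},{"translation": [0.06,0.2,-0.1],"twist": [0,0,0]},{"translation": [0.1,0.3,-0.2],"twist": [0,0,0]},{"translation": [0.14,0.4,-0.3],"twist": [0,0,0]},{"translation": [0.18,0.5,-0.4],"twist": [0,0,0]},{"translation": [0.22,0.6,-0.5],"twist": [0,0,0]},{"translation": [0.26,0.7,-0.6],"twist": [0,0,0]},{"translation": [0.3,0.8,-0.7],"twist": [0,0,0]},{"translation": [0.33,0.9,-0.8],"twist": [0,0,0]},{"translation": [0.35,1,-0.9],"twist": [0,0,0]}]}}

```text
t: 4.1
ee_pos: [595.2, -167.5, 313.8]
orientation: [1.854, 2.536, 0.0]
ft_force: [0.5, 0.6, 0.3]
width: 87.8
```

>>> {"api": "send_rows", "payload": {"commands": [{"translation": [0,0.1,-0.1],"twist": [0,0,0]},{"translation": [0,0.2,-0.2],"twist": [0,0,0]},{"translation": [0,0.3,-0.3],"twist": [0,0,0]},{"translation": [0,0.4,-0.4],"twist": [0,0,0]},{"translation": [0,0.5,-0.5],"twist": [0,0,0]},{"translation": [0,0.6,-0.6],"twist": [0,0,0]},{"translation": [0,0.7,-0.7],"twist": [0,0,0]},{"translation": [0,0.8,-0.8],"twist": [0,0,0]},{"translation": [0,0.9,-0.85],"twist": [0,0,0]},{"translation": [0,0.93,-0.85],"twist": [0,0,0]}]}}

```text
t: 5.1
ee_pos: [594.6, -74.2, 228.7]
orientation: [-1.852, -2.536, 0.001]
ft_force: [-0.1, -0.2, -0.4]
width: 87.9
```

```bash
python3 - <<'E'
from h import *
d=shot('wrist','w1.png');print(d['intrinsics'],d['cam_to_world'])
E
```

```text
[[297.31863964   0.         256.8521657 ]
 [  0.         297.31863964 191.48805561]
 [  0.           0.           1.        ]] [[ 9.52476818e-01  2.92542145e-01  8.48940756e-02  5.70904003e+02]
 [ 3.04610911e-01 -9.14443978e-01 -2.66466516e-01 -1.29373970e+00]
 [-3.21810078e-04  2.79662841e-01 -9.60098220e-01  2.08349342e+02]
 [ 0.00000000e+00  0.00000000e+00  0.00000000e+00  1.00000000e+00]]
```

View pics/w1.png

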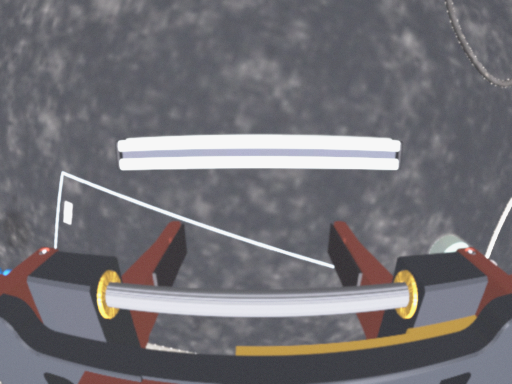

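The wrist view shows the rail straight ahead, level in the image from (119,155) to (400,154), with the fingers behind it and the beaker off to the right, clear.

```bash
cat >> h.py <<'E'
O=np.array([554.5,275.]);TH=np.radians(5.2);EX=np.array([np.cos(TH),np.sin(TH)]);EY=np.array([-EX[1],EX[0]])
def dock(p): q=np.asarray(p)[:2]-O; return np.array([q@EX,q@EY])
def wray(d,uv,z):
    K=d['intrinsics'];T=d['cam_to_world'];v=np.array([uv[0]-K[0,2],uv[1]-K[1,2]]);r=np.hypot(*v);t=r/K[0,0]
    c=np.array([*(v/r*np.sin(t)),np.cos(t)]);w=T[:3,:3]@c;o=T[:3,3];return o+w*(z-o[2])/w[2]
def railpose(d,box,f=ray,vmin=130,z=20):
    hsv=cv2.cvtColor(d['img'],cv2.COLOR_RGB2HSV);m=cv2.inRange(hsv,(0,0,vmin),(180,70,255));x0,y0,x1,y1=box
    mm=np.zeros_like(m);mm[y0:y1,x0:x1]=m[y0:y1,x0:x1]
    mm=cv2.morphologyEx(mm,cv2.MORPH_CLOSE,np.ones((7,7),np.uint8))
    n,l,s,_=cv2.connectedComponentsWithStats(mm);k=1+np.argmax(s[1:,4]);ys,xs=np.nonzero(l==k)
    P=np.array([f(d,(u,v),z)[:2] for u,v in zip(xs,ys)],np.float32);(c,(w,h),a)=cv2.minAreaRect(P)
    b=cv2.boxPoints((c,(w,h),a));e=[b[1]-b[0],b[2]-b[1]];e=max(e,key=np.linalg.norm);e=e*np.sign(e[0])
    ang=np.degrees(np.arctan2(e[1],e[0]));dc=dock(c);fd=np.radians(ang)-TH;u=np.array([np.cos(fd),np.sin(fd)])*100
    print('rail world',np.round(c,1),'yaw %.1f'%ang,'size',np.round((w,h),1),'dock',np.round(dc,1),'phi %.1f'%np.degrees(fd),'E+',np.round(dc+u,1),'E-',np.round(dc-u,1))
E
python3 - <<'E'
from h import *
d=shot('wrist');railpose(d,(80,110,440,180),wray)
d=shot('top');railpose(d,(300,150,350,245))
print(ctrl.get_obs()['ee_pos'])
E
```

```text
rail world [577.9 -28.9] yaw 19.5 size [202.3  28.7] dock [  -4.2 -304.8] phi 14.3 E+ [  92.7 -280.1] E- [-101.1 -329.5]
rail world [581.1 -26.9] yaw 17.6 size [194.2  23.7] dock [  -0.9 -303.1] phi 12.4 E+ [  96.8 -281.7] E- [ -98.6 -324.5]
[595.12229682 -75.24840912 230.00506847]
```

>>> {"api": "send_rows", "payload": {"commands": [{"translation": [0,0,-0.1],"twist": [0,0,0]},{"translation": [0,0,-0.2],"twist": [0,0,0]},{"translation": [0,0,-0.3],"twist": [0,0,0]},{"translation": [0,0,-0.38],"twist": [0,0,0]},{"translation": [0,0,-0.42],"twist": [0,0,0]},{"translation": [0,0,-0.43],"twist": [0,0,0]},{"translation": [-0.02,0.06,-0.43],"twist": [0,0,0]},{"translation": [-0.04,0.12,-0.43],"twist": [0,0,0]},{"translation": [-0.06,0.18,-0.43],"twist": [0,0,0]},{"translation": [-0.07,0.22,-0.43],"twist": [0,0,0]}]}}

```text
t: 6.25
ee_pos: [587.7, -52.6, 187.0]
orientation: [1.854, 2.536, 0.0]
ft_force: [-0.4, 0.0, 0.3]
width: 87.9
```

>>> {"api": "send_rows", "payload": {"commands": [{"translation": [-0.03,0.09,0],"twist": [0,0,0]},{"translation": [-0.07,0.18,0],"twist": [0,0,0.02]},{"translation": [-0.11,0.28,0],"twist": [0,0,0.05]},{"translation": [-0.16,0.38,0],"twist": [0,0,0.08]},{"translation": [-0.2,0.48,0],"twist": [0,0,0.11]},{"translation": [-0.25,0.58,0],"twist": [0,0,0.14]},{"translation": [-0.3,0.68,0],"twist": [0,0,0.17]},{"translation": [-0.35,0.78,0],"twist": [0,0,0.2]},{"translation": [-0.4,0.87,0],"twist": [0,0,0.23]},{"translation": [-0.45,0.96,0],"twist": [0,0,0.25]}]}}

```text
t: 7.25
ee_pos: [542.4, 43.4, 186.7]
orientation: [-1.691, -2.648, 0.0]
ft_force: [0.7, -1.2, -0.2]
width: 87.5
```

```bash
python3 - <<'E'
from h import *
d=shot('wrist','w2.png');t=shot('top')
o=ctrl.get_obs();print(o['ee_pos'],o['orientation'],o['ft_force'])
a=cv2.cvtColor(d['img'],cv2.COLOR_RGB2BGR);cv2.imwrite('pics/c2.png',np.hstack([a[::1,:400][:,::1],cv2.cvtColor(t['img'],cv2.COLOR_RGB2BGR)[:,120:400]]))
E
```

```text
[541.95302446  43.7062933  186.52059364] [-1.68970654e+00 -2.64711675e+00  1.02250677e-03] [ 0.49594124 -0.36227465 -0.90833605]
```

View pics/c2.png

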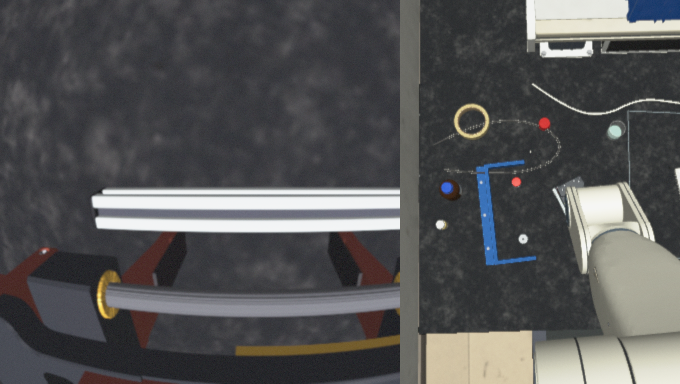

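The left half (wrist view) shows the rail flush and parallel against both fingers, its end at (95,210). The right half (top view) shows the arm hiding the rail. I continue the push and measure.

>>> {"api": "send_rows", "payload": {"commands": [{"translation": [-0.05,0.1,0],"twist": [0,0,0.02]},{"translation": [-0.1,0.2,0],"twist": [0,0,0.05]},{"translation": [-0.15,0.3,0],"twist": [0,0,0.08]},{"translation": [-0.2,0.4,0],"twist": [0,0,0.11]},{"translation": [-0.25,0.48,0],"twist": [0,0,0.14]},{"translation": [-0.3,0.56,0],"twist": [0,0,0.17]},{"translation": [-0.35,0.64,0],"twist": [0,0,0.2]},{"translation": [-0.38,0.7,0],"twist": [0,0,0.23]},{"translation": [-0.41,0.75,0],"twist": [0,0,0.25]},{"translation": [-0.41,0.75,0],"twist": [0,0,0.25]}]}}

```text
t: 8.35
ee_pos: [501.5, 118.2, 186.6]
orientation: [-1.522, -2.748, 0.0]
ft_force: [0.1, -0.3, -0.4]
width: 87.9
```

```bash
python3 - <<'E'
from h import *
d=shot('wrist','w3.png');railpose(d,(70,180,450,240),wray)
for z in (20,):
  hsv=cv2.cvtColor(d['img'],cv2.COLOR_RGB2HSV)
o=ctrl.get_obs();print(o['ee_pos'],dock(o['ee_pos']),o['orientation'],o['ft_force'])
E
```

```text
rail world [485.9 144.1] yaw 32.1 size [193.2  11.7] dock [ -80.2 -124.1] phi 26.9 E+ [  9.1 -79. ] E- [-169.4 -169.3]
[501.70829811 117.90255639 186.64363128] [ -66.81257895 -151.666245  ] [-1.52291134e+00 -2.74759175e+00  1.76819687e-04] [ 0.93077136  0.26472036 -0.05400788]
```

View pics/w3.png

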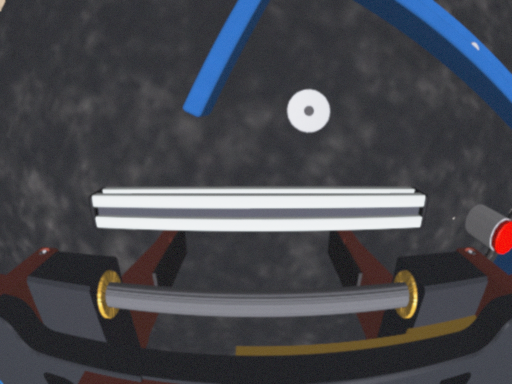

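```bash
python3 - <<'E'
from h import *
d=shot('wrist');t=np.array(dock(ctrl.get_obs()['ee_pos']))
for uv in [(95,196),(97,227),(424,196),(421,227),(259,211),(185,103),(202,113)]:
    z=30 if uv[1]<120 else 20
    print(uv,dock(wray(d,uv,z)))
u=np.array([np.cos(np.radians(26.9)),np.sin(np.radians(26.9))]);n=np.array([-u[1],u[0]])
c=dock(wray(d,(259,211),20));print('off',(c-t)@u,(c-t)@n,'plug',dock(wray(d,(309,111),1)),'post',dock(wray(d,(504,237),36)))
print('linedist to target', (np.array([16,-60])-c)@n,(np.array([16,-60])-c)@u)
E
```

```text
(95, 196) [-163.90101012 -165.65929996]
(97, 227) [-157.27916675 -183.92495272]
(424, 196) [  4.91908115 -80.33937761]
(421, 227) [ 15.25717169 -96.89384362]
(259, 211) [ -76.6525833 -130.4534524]
(185, 103) [-132.42356003  -95.94266204]
(202, 113) [-123.1018425   -96.79197169]
off 0.8272650748851047 23.638460402848267 plug [-75.11668012 -71.87595   ] post [ 72.26498259 -72.45019335]
linedist to target 20.910970210189337 114.50293215203136
```

>>> {"api": "send_rows", "payload": {"commands": [{"translation": [-0.03,0.05,0],"twist": [0,0,0]},{"translation": [-0.06,0.09,0],"twist": [0,0,0]},{"translation": [-0.09,0.14,0],"twist": [0,0,0]},{"translation": [-0.106,0.17,0],"twist": [0,0,0]},{"translation": [-0.106,0.17,0],"twist": [0,0,0]},{"translation": [-0.05,0.08,0],"twist": [0,0,0]},{"translation": [0,0,0],"twist": [0,0,0]},{"translation": [0.05,-0.08,0],"twist": [0,0,0]},{"translation": [0.05,-0.08,0.2],"twist": [0,0,0]},{"translation": [0.05,-0.08,0.4],"twist": [0,0,-0.14]}]}}

```text
t: 9.45
ee_pos: [507.2, 108.4, 226.6]
orientation: [-1.622, -2.689, 0.002]
ft_force: [0.4, -0.7, -1.0]
width: 87.8
```

>>> {"api": "send_rows", "payload": {"commands": [{"translation": [0,0,0.2],"twist": [0,0,-0.1]},{"translation": [-0.1,0,0.3],"twist": [0,0,-0.2]},{"translation": [-0.2,0,0.3],"twist": [0,0,-0.3]},{"translation": [-0.3,-0.02,0.3],"twist": [0,0,-0.4]},{"translation": [-0.4,-0.05,0.3],"twist": [0,0,-0.5]},{"translation": [-0.5,-0.08,0.3],"twist": [0,0,-0.6]},{"translation": [-0.55,-0.1,0.3],"twist": [0,0,-0.7]},{"translation": [-0.6,-0.12,0.3],"twist": [0,0,-0.8]},{"translation": [-0.65,-0.14,0.3],"twist": [0,0,-0.9]},{"translation": [-0.7,-0.14,0.3],"twist": [0,0,-1]}], "grip": 1}}

```text
t: 10.45
ee_pos: [437.1, 94.7, 256.7]
orientation: [2.238, 2.204, 0.0]
ft_force: [-0.5, -0.1, 0.2]
width: 11.3
```

>>> {"api": "send_rows", "payload": {"commands": [{"translation": [-0.07,0,0],"twist": [0,0,-0.1]},{"translation": [-0.14,0,0],"twist": [0,0,-0.2]},{"translation": [-0.21,0,0],"twist": [0,0,-0.3]},{"translation": [-0.28,-0.02,0],"twist": [0,0,-0.4]},{"translation": [-0.35,-0.05,0],"twist": [0,0,-0.5]},{"translation": [-0.42,-0.08,0],"twist": [0,0,-0.6]},{"translation": [-0.49,-0.1,0],"twist": [0,0,-0.7]},{"translation": [-0.56,-0.12,0],"twist": [0,0,-0.8]},{"translation": [-0.63,-0.13,0],"twist": [0,0,-0.9]},{"translation": [-0.7,-0.13,0],"twist": [0,0,-1]}]}}

```text
t: 11.45
ee_pos: [367.1, 81.9, 256.8]
orientation: [2.714, 1.582, 0.001]
ft_force: [-0.2, 1.0, -0.0]
width: 0.2
```

>>> {"api": "send_rows", "payload": {"commands": [{"translation": [0,0,0],"twist": [0,0,-0.12]},{"translation": [0,0,0],"twist": [0,0,-0.24]},{"translation": [0,0,0],"twist": [0,0,-0.36]},{"translation": [0,0,0],"twist": [0,0,-0.48]},{"translation": [0,0,0],"twist": [0,0,-0.6]},{"translation": [0,0,0],"twist": [0,0,-0.72]},{"translation": [0,0,0],"twist": [0,0,-0.84]},{"translation": [0,0,0],"twist": [0,0,-0.92]},{"translation": [0,0,0],"twist": [0,0,-1]},{"translation": [0,0,0],"twist": [0,0,-1]}]}}

```text
t: 12.45
ee_pos: [367.3, 82.1, 256.8]
orientation: [3.02, 0.864, 0.001]
ft_force: [-0.7, 0.5, -0.4]
width: 0.7
```

```bash
python3 - <<'E'
from h import *
d=shot('wrist');t=shot('top')
o=ctrl.get_obs();print(o['t'],o['ee_pos'],o['orientation'],o['qpos'])
np.savez('w4.npz',**d);np.savez('t4.npz',**t)
a=cv2.resize(t['img'][120:310,140:420],None,fx=2,fy=2);b=d['img']
h=np.vstack([a,np.zeros((4,560,3),np.uint8)]);h=np.hstack([h,cv2.resize(b[:,100:412],(312,384))]) if False else a
cv2.imwrite('pics/t4.png',a[:,:,::-1]);cv2.imwrite('pics/w4.png',b[:,:,::-1])
E
```

```text
12.55 [367.18100061  82.20935127 256.74938335] [3.01962534e+00 8.66810213e-01 4.18699478e-04] [1.88626959e-01 3.53139364e-01 2.25180448e+00 1.41358372e-05
 5.36381810e-01 1.20032650e+00]
```

View pics/w4.png

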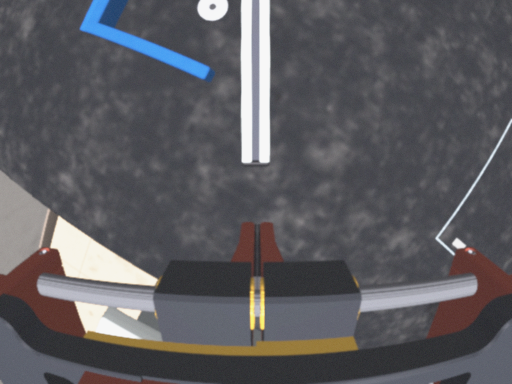

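The wrist view shows the closed fingers in line with the rail, which runs vertically at column 256 with its near end at row 163. The wall tip is to the left at (208,72), clear of it.

```bash
python3 - <<'E'
from h import *
d=dict(np.load('w4.npz'))
for uv in [(256,162),(241,162),(270,162),(256,20)]:print(uv,dock(wray(d,uv,20)))
a=dock(wray(d,(256,162),20));b=dock(wray(d,(255.5,20),20));print(np.degrees(np.arctan2(*(b-a)[::-1])))
print('tool',dock([367.2,82.1]),'tip wall',dock(wray(d,(208,72),30)),'plug',dock(wray(d,(213,6),1)))
E
```

```text
(256, 162) [-171.49996531 -158.60769744]
(241, 162) [-176.48271827 -148.69146579]
(270, 162) [-166.8212487  -167.84323583]
(256, 20) [ -77.14964369 -111.01335947]
26.963157414642104
tool [-204.01217258 -175.13061822] tip wall [-127.72441287  -99.67509967] plug [-75.44949753 -71.91128287]
```

>>> {"api": "send_rows", "payload": {"commands": [{"translation": [0,0,-0.1],"twist": [0,0,0]},{"translation": [0,0,-0.2],"twist": [0,0,0]},{"translation": [0,0,-0.3],"twist": [0,0,0]},{"translation": [0,0,-0.4],"twist": [0,0,0]},{"translation": [0,0,-0.55],"twist": [0,0,0]},{"translation": [0,0,-0.66],"twist": [0,0,0]},{"translation": [0,0,-0.7],"twist": [0,0,0]},{"translation": [0.06,0.037,-0.7],"twist": [0,0,0]},{"translation": [0.12,0.075,-0.7],"twist": [0,0,0]},{"translation": [0.17,0.106,-0.7],"twist": [0,0,0]}]}}

```text
t: 13.55
ee_pos: [385.0, 93.7, 187.1]
orientation: [3.02, 0.867, 0.003]
ft_force: [0.9, 0.6, 0.3]
width: 0.5
```

>>> {"api": "send_rows", "payload": {"commands": [{"translation": [0.05,0.031,0],"twist": [0,0,0]},{"translation": [0.1,0.063,0],"twist": [0,0,0]},{"translation": [0.15,0.095,0],"twist": [0,0,0]},{"translation": [0.2,0.126,0],"twist": [0,0,0]},{"translation": [0.25,0.158,0],"twist": [0,0,0]},{"translation": [0.3,0.189,0],"twist": [0,0,0]},{"translation": [0.35,0.22,0],"twist": [0,0,0]},{"translation": [0.4,0.252,0],"twist": [0,0,0]},{"translation": [0.45,0.284,0],"twist": [0,0,0]},{"translation": [0.5,0.315,0],"twist": [0,0,0]}]}}

```text
t: 14.55
ee_pos: [434.3, 125.0, 186.6]
orientation: [-3.02, -0.866, 0.0]
ft_force: [-0.9, -0.7, 0.0]
width: 0.5
```

```bash
python3 - <<'E'
from h import *
d=shot('wrist','w5.png')
o=ctrl.get_obs();print(o['t'],o['ee_pos'],dock(o['ee_pos']),o['ft_force'])
np.savez('w5.npz',**d)
E
```

```text
14.6 [435.24320238 125.37311167 186.7757164 ] [-132.32705513 -138.20253243] [ 4.75673421e-01  8.78213397e-01 -6.57209648e-04]
```

View pics/w5.png

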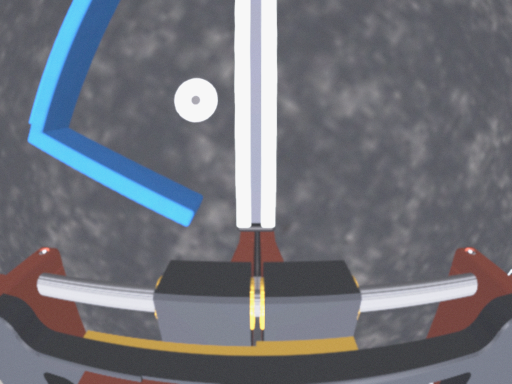

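Straight and stable: the rail end is seated on the fingers at (256,229), clear of the wall tip (190,215). I continue.

>>> {"api": "send_rows", "payload": {"commands": [{"translation": [0.045,0.028,0],"twist": [0,0,0]},{"translation": [0.09,0.056,0],"twist": [0,0,0]},{"translation": [0.135,0.085,0],"twist": [0,0,0]},{"translation": [0.18,0.113,0],"twist": [0,0,0]},{"translation": [0.225,0.142,0],"twist": [0,0,0]},{"translation": [0.27,0.17,0],"twist": [0,0,0]},{"translation": [0.315,0.198,0],"twist": [0,0,0]},{"translation": [0.36,0.227,0],"twist": [0,0,0]},{"translation": [0.4,0.252,0],"twist": [0,0,0]},{"translation": [0.4,0.252,0],"twist": [0,0,0]}]}}

```text
t: 15.6
ee_pos: [474.6, 150.3, 186.8]
orientation: [-3.02, -0.867, -0.002]
ft_force: [0.1, 0.4, 0.3]
width: 0.5
```

```bash
python3 - <<'E'
from h import *
for k in (0,1):
    d=dict(np.load('w5.npz')) if k==0 else shot('wrist','w6.png')
    hsv=cv2.cvtColor(d['img'],cv2.COLOR_RGB2HSV);m=cv2.inRange(hsv,(0,0,170),(180,60,255))
    for v in (60,120,180,222):
        x=np.nonzero(m[v,225:290])[0]+225;print(v,x.min(),x.max(),dock(wray(d,((x.min()+x.max())/2,v),20)))
    print(dock(wray(d,(256,228),20)))
o=ctrl.get_obs();print(o['t'],o['ee_pos'],dock(o['ee_pos']),o['ft_force'])
E
```

```text
60 235 276 [-44.06089587 -93.11800532]
120 235 276 [ -70.56829548 -106.5304    ]
180 235 276 [ -97.56236627 -120.16838814]
222 236 275 [-118.02175803 -130.49193849]
[-120.99860734 -132.2923169 ]
60 234 276 [ -1.51114763 -71.28089826]
120 235 276 [-27.95021158 -84.93484808]
180 235 276 [-54.97261432 -98.59285669]
222 236 275 [ -75.44489932 -108.92723018]
[ -78.42293139 -110.72914965]
15.65 [474.23731396 150.10579352 186.73807094] [ -91.251841   -117.10577738] [-0.42950253 -0.98064385 -0.32367739]
```

>>> {"api": "send_rows", "payload": {"commands": [{"translation": [-0.06,-0.035,0],"twist": [0,0,0]},{"translation": [-0.12,-0.07,0],"twist": [0,0,0]},{"translation": [-0.17,-0.107,0],"twist": [0,0,0]},{"translation": [-0.17,-0.107,0.1],"twist": [0,0,0]},{"translation": [-0.17,-0.107,0.2],"twist": [0,0,0]},{"translation": [-0.17,-0.107,0.3],"twist": [0,0,0]},{"translation": [-0.17,-0.107,0.4],"twist": [0,0,0]},{"translation": [-0.17,-0.107,0.5],"twist": [0,0,0.04]},{"translation": [-0.17,-0.107,0.6],"twist": [0,0,0.1]},{"translation": [-0.17,-0.107,0.7],"twist": [0,0,0.14]}]}}

```text
t: 16.65
ee_pos: [456.9, 139.3, 257.7]
orientation: [-2.986, -0.975, -0.0]
ft_force: [-0.7, 0.4, 0.1]
width: 0.6
```

>>> {"api": "send_rows", "payload": {"commands": [{"translation": [0.05,0,0],"twist": [0,0,0.1]},{"translation": [0.1,0.01,0],"twist": [0,0,0.2]},{"translation": [0.15,0.01,0],"twist": [0,0,0.3]},{"translation": [0.2,0.02,0],"twist": [0,0,0.4]},{"translation": [0.25,0.02,0],"twist": [0,0,0.5]},{"translation": [0.3,0.03,0],"twist": [0,0,0.6]},{"translation": [0.35,0.03,0],"twist": [0,0,0.7]},{"translation": [0.4,0.04,0],"twist": [0,0,0.8]},{"translation": [0.45,0.05,0],"twist": [0,0,0.9]},{"translation": [0.5,0.05,0],"twist": [0,0,1]}], "grip": -1}}

```text
t: 17.65
ee_pos: [507.1, 144.3, 257.1]
orientation: [-2.652, -1.685, 0.0]
ft_force: [-0.7, 0.3, -0.6]
width: 76.9
```

>>> {"api": "send_rows", "payload": {"commands": [{"translation": [0.05,0,0],"twist": [0,0,0.1]},{"translation": [0.1,0.01,0],"twist": [0,0,0.2]},{"translation": [0.15,0.01,0],"twist": [0,0,0.3]},{"translation": [0.2,0.02,0],"twist": [0,0,0.4]},{"translation": [0.25,0.02,0],"twist": [0,0,0.5]},{"translation": [0.3,0.03,0],"twist": [0,0,0.6]},{"translation": [0.35,0.03,0],"twist": [0,0,0.7]},{"translation": [0.4,0.04,0],"twist": [0,0,0.8]},{"translation": [0.48,0.05,0],"twist": [0,0,0.9]},{"translation": [0.545,0.045,0],"twist": [0,0,1]}]}}

```text
t: 18.65
ee_pos: [561.7, 148.9, 257.2]
orientation: [2.152, 2.288, 0.0]
ft_force: [-0.3, -0.6, -0.3]
width: 88.0
```

>>> {"api": "send_rows", "payload": {"commands": [{"translation": [0,0,0],"twist": [0,0,0.12]},{"translation": [0,0,0],"twist": [0,0,0.24]},{"translation": [0,0,0],"twist": [0,0,0.36]},{"translation": [0,0,0],"twist": [0,0,0.48]},{"translation": [0,0,0],"twist": [0,0,0.6]},{"translation": [0,0,0],"twist": [0,0,0.72]},{"translation": [0,0,0],"twist": [0,0,0.84]},{"translation": [0,0,0],"twist": [0,0,0.92]},{"translation": [0,0,0],"twist": [0,0,1]},{"translation": [0,0,0],"twist": [0,0,1]}]}}

```text
t: 19.65
ee_pos: [561.3, 148.7, 257.1]
orientation: [-1.522, -2.748, 0.0]
ft_force: [-0.7, -0.1, -0.0]
width: 87.9
```

```bash
python3 - <<'E'
from h import *
d=shot('wrist','w7.png');np.savez('w7.npz',**d)
o=ctrl.get_obs();print(o['t'],o['ee_pos'],dock(o['ee_pos']),o['orientation'],o['width'])
E
```

```text
19.7 [561.3347938  148.71036128 257.00202737] [  -4.63929129 -126.3893359 ] [-1.52399289e+00 -2.74715112e+00  4.82519271e-05] 87.87896725349759
```

View pics/w7.png

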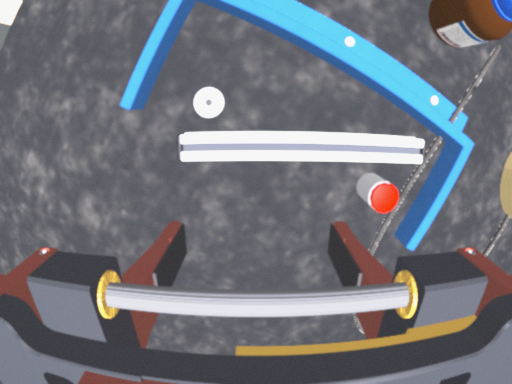

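The wrist view shows the rail's far end (423,150) behind the red post (383,196) and its near end at (181,147), clear of the left wall. The right finger's forward path passes the post.

```bash
python3 - <<'E'
from h import *
d=dict(np.load('w7.npz'))
a=dock(wray(d,(181,148),20));b=dock(wray(d,(423,151),20));c=(a+b)/2
print(a,b,c,np.linalg.norm(b-a),np.degrees(np.arctan2(*(b-a)[::-1])))
t=np.array([-4.6,-126.4]);u=(b-a)/np.linalg.norm(b-a);n=np.array([-u[1],u[0]]);print('tool rel',(t-c)@u,(t-c)@n)
for uv,z in [((132,107),30),((409,250),30),((470,142),30),((462,135),30),((378,196),36),((209,102),1)]:print(uv,dock(wray(d,uv,z)))
E
```

```text
[ -76.82644882 -109.91183505] [ 95.03161723 -22.16678674] [  9.1025842  -66.03931089] 192.9621423298015 27.047354374153667
tool rel -39.651566419669095 -47.52816937108288
(132, 107) [-122.02957811  -95.83820807]
(409, 250) [128.69966441 -99.54111148]
(470, 142) [128.28845081   7.84375414]
(462, 135) [116.88127766   7.84319866]
(378, 196) [ 69.56045827 -72.51690696]
(209, 102) [-75.07652303 -71.01607333]
```

>>> {"api": "send_rows", "payload": {"commands": [{"translation": [0,0,-0.1],"twist": [0,0,0]},{"translation": [0,0,-0.2],"twist": [0,0,0]},{"translation": [0,0,-0.3],"twist": [0,0,0]},{"translation": [0,0,-0.4],"twist": [0,0,0]},{"translation": [0,0,-0.55],"twist": [0,0,0]},{"translation": [0,0,-0.66],"twist": [0,0,0]},{"translation": [0,0,-0.7],"twist": [0,0,0]},{"translation": [-0.03,0.04,-0.7],"twist": [0,0,0]},{"translation": [-0.06,0.09,-0.7],"twist": [0,0,0]},{"translation": [-0.08,0.125,-0.7],"twist": [0,0,0]}]}}

```text
t: 20.7
ee_pos: [553.2, 161.8, 187.2]
orientation: [1.523, 2.747, 0.001]
ft_force: [0.4, -0.1, 0.5]
width: 87.8
```

>>> {"api": "send_rows", "payload": {"commands": [{"translation": [-0.027,0.04,0],"twist": [0,0,0]},{"translation": [-0.055,0.08,0],"twist": [0,0,0]},{"translation": [-0.07,0.12,0],"twist": [0,0,-0.06]},{"translation": [-0.084,0.155,0],"twist": [0,0,-0.12]},{"translation": [-0.098,0.19,0],"twist": [0,0,-0.18]},{"translation": [-0.112,0.227,0],"twist": [0,0,-0.245]},{"translation": [-0.126,0.265,0],"twist": [0,0,-0.31]},{"translation": [-0.14,0.3,0],"twist": [0,0,-0.37]},{"translation": [-0.155,0.34,0],"twist": [0,0,-0.43]},{"translation": [-0.168,0.374,0],"twist": [0,0,-0.49]}]}}

```text
t: 21.7
ee_pos: [536.4, 199.0, 186.9]
orientation: [1.849, 2.539, 0.0]
ft_force: [-0.7, -0.6, 0.3]
width: 87.7
```

```bash
python3 - <<'E'
from h import *
d=shot('wrist','w8.png');np.savez('w8.npz',**d)
o=ctrl.get_obs();print(o['t'],o['ee_pos'],dock(o['ee_pos']),o['orientation'],o['ft_force'])
E
```

```text
21.75 [536.23110379 199.33749156 186.92481071] [-25.05119708 -73.69535452] [1.85087396e+00 2.53831617e+00 3.97936894e-04] [ 0.06491693  0.02954713 -0.12131585]
```

View pics/w8.png

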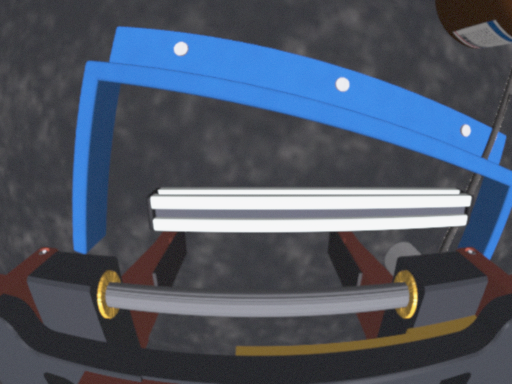

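The rail is inside the bay from (152,213) to (470,208), its near end past the left wall tip and its far end behind the post. I continue the swing.

>>> {"api": "send_rows", "payload": {"commands": [{"translation": [-0.01,0.029,0],"twist": [0,0,-0.045]},{"translation": [-0.02,0.057,0],"twist": [0,0,-0.09]},{"translation": [-0.03,0.086,0],"twist": [0,0,-0.135]},{"translation": [-0.04,0.114,0],"twist": [0,0,-0.18]},{"translation": [-0.05,0.143,0],"twist": [0,0,-0.225]},{"translation": [-0.06,0.172,0],"twist": [0,0,-0.27]},{"translation": [-0.07,0.2,0],"twist": [0,0,-0.315]},{"translation": [-0.08,0.229,0],"twist": [0,0,-0.36]},{"translation": [-0.09,0.257,0],"twist": [0,0,-0.405]},{"translation": [-0.098,0.286,0],"twist": [0,0,-0.45]}]}}

```text
t: 22.75
ee_pos: [526.7, 227.5, 186.7]
orientation: [-2.124, -2.315, 0.0]
ft_force: [0.6, 0.2, 1.0]
width: 87.6
```

```bash
python3 - <<'E'
from h import *
d=shot('wrist','w9.png');np.savez('w9.npz',**d)
o=ctrl.get_obs();print(o['t'],o['ee_pos'],dock(o['ee_pos']),o['orientation'],o['ft_force'])
E
```

```text
22.8 [526.62756157 227.7577953  186.65717074] [-32.03940949 -44.52162361] [-2.12477806e+00 -2.31393686e+00 -1.20496861e-04] [ 0.26229773 -0.25031455  0.32545392]
```

View pics/w9.png

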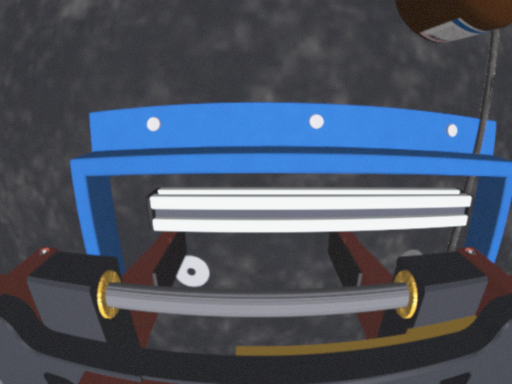

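The rail is now parallel to the back wall and about 12 mm off it. I push gently and watch the force.

>>> {"api": "send_rows", "payload": {"commands": [{"translation": [-0.001,0.01,0],"twist": [0,0,0]},{"translation": [-0.002,0.02,0],"twist": [0,0,0]},{"translation": [-0.003,0.03,0],"twist": [0,0,0]},{"translation": [-0.004,0.04,0],"twist": [0,0,0]},{"translation": [-0.005,0.05,0],"twist": [0,0,0]},{"translation": [-0.005,0.06,0],"twist": [0,0,0]},{"translation": [-0.006,0.07,0],"twist": [0,0,0]},{"translation": [-0.007,0.08,0],"twist": [0,0,0]},{"translation": [-0.008,0.09,0],"twist": [0,0,0]},{"translation": [-0.008,0.09,0],"twist": [0,0,0]}]}}

```text
t: 23.8
ee_pos: [526.0, 236.4, 186.7]
orientation: [-2.121, -2.317, -0.0]
ft_force: [0.3, 0.2, -0.1]
width: 87.9
```

>>> {"api": "send_rows", "payload": {"commands": [{"translation": [0,0.003,0],"twist": [0,0,0]},{"translation": [0,0.006,0],"twist": [0,0,0]},{"translation": [0,0.009,0],"twist": [0,0,0]},{"translation": [-0.001,0.012,0],"twist": [0,0,0]},{"translation": [-0.001,0.015,0],"twist": [0,0,0]},{"translation": [-0.001,0.018,0],"twist": [0,0,0]},{"translation": [-0.002,0.02,0],"twist": [0,0,0]},{"translation": [-0.002,0.02,0],"twist": [0,0,0]},{"translation": [-0.002,0.02,0],"twist": [0,0,0]},{"translation": [-0.002,0.02,0],"twist": [0,0,0]}]}}

```text
t: 24.8
ee_pos: [525.8, 238.3, 186.7]
orientation: [-2.122, -2.317, -0.0]
ft_force: [0.3, -0.3, -0.1]
width: 87.8
```

>>> {"api": "send_rows", "payload": {"commands": [{"translation": [0,0.003,0],"twist": [0,0,0]},{"translation": [0,0.006,0],"twist": [0,0,0]},{"translation": [0,0.009,0],"twist": [0,0,0]},{"translation": [-0.001,0.012,0],"twist": [0,0,0]},{"translation": [-0.001,0.015,0],"twist": [0,0,0]},{"translation": [-0.001,0.018,0],"twist": [0,0,0]},{"translation": [-0.002,0.02,0],"twist": [0,0,0]},{"translation": [-0.002,0.02,0],"twist": [0,0,0]},{"translation": [-0.002,0.02,0],"twist": [0,0,0]},{"translation": [-0.002,0.02,0],"twist": [0,0,0]}]}}

```text
t: 25.8
ee_pos: [525.6, 240.2, 186.7]
orientation: [-2.122, -2.317, -0.0]
ft_force: [-0.4, -0.3, 0.7]
width: 87.5
```

```bash
python3 - <<'E'
from h import *
d=shot('wrist');o=ctrl.get_obs();print(o['t'],dock(o['ee_pos']),o['ft_force'])
cv2.imwrite('pics/w10.png',cv2.resize(d['img'][140:245,60:512],None,fx=1.7,fy=3,interpolation=cv2.INTER_CUBIC)[:,:,::-1])
E
```

```text
25.85 [-31.93190903 -31.98930076] [ 0.97961568 -0.32112735 -0.08883321]
```

View pics/w10.png

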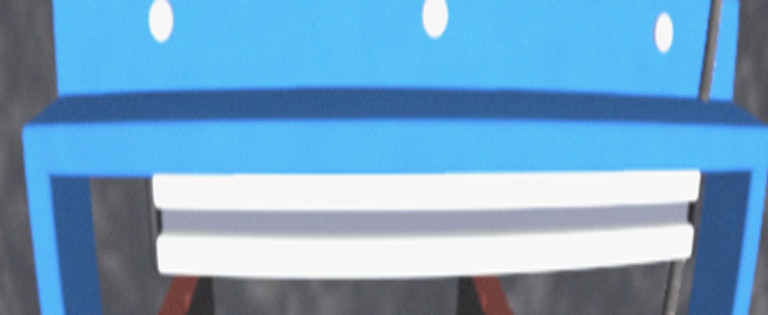

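The rail's far edge now meets the wall top in the image, but there is no contact force yet. I step on until it shows.

>>> {"api": "send_rows", "payload": {"commands": [{"translation": [0,0.003,0],"twist": [0,0,0]},{"translation": [0,0.006,0],"twist": [0,0,0]},{"translation": [0,0.009,0],"twist": [0,0,0]},{"translation": [-0.001,0.012,0],"twist": [0,0,0]},{"translation": [-0.001,0.015,0],"twist": [0,0,0]},{"translation": [-0.001,0.018,0],"twist": [0,0,0]},{"translation": [-0.002,0.02,0],"twist": [0,0,0]},{"translation": [-0.002,0.02,0],"twist": [0,0,0]},{"translation": [-0.002,0.02,0],"twist": [0,0,0]},{"translation": [-0.002,0.02,0],"twist": [0,0,0]}]}}

```text
t: 26.85
ee_pos: [525.4, 242.0, 186.7]
orientation: [2.121, 2.317, -0.0]
ft_force: [1.8, -4.9, 1.4]
width: 87.8
```

>>> {"api": "send_rows", "payload": {"commands": [{"translation": [0,0.002,0],"twist": [0,0,0]},{"translation": [0,0.004,0],"twist": [0,0,0]},{"translation": [0,0.006,0],"twist": [0,0,0]},{"translation": [-0.001,0.008,0],"twist": [0,0,0]},{"translation": [-0.001,0.01,0],"twist": [0,0,0]},{"translation": [-0.001,0.012,0],"twist": [0,0,0]},{"translation": [-0.001,0.012,0],"twist": [0,0,0]},{"translation": [-0.001,0.012,0],"twist": [0,0,0]},{"translation": [-0.001,0.012,0],"twist": [0,0,0]},{"translation": [-0.001,0.012,0],"twist": [0,0,0]}]}}

```text
t: 27.85
ee_pos: [525.5, 242.4, 186.7]
orientation: [2.12, 2.317, -0.002]
ft_force: [3.6, -11.1, 2.3]
width: 87.9
```

>>> {"api": "send_rows", "payload": {"commands": [{"translation": [0.005,-0.05,0],"twist": [0,0,0]},{"translation": [0.01,-0.1,0],"twist": [0,0,0]},{"translation": [0.02,-0.2,0],"twist": [0,0,0]},{"translation": [0.03,-0.3,0],"twist": [0,0,0]},{"translation": [0.03,-0.3,0.15],"twist": [0,0,0]},{"translation": [0.03,-0.3,0.3],"twist": [0,0,0]},{"translation": [0.03,-0.3,0.45],"twist": [0,0,0]},{"translation": [0.03,-0.3,0.6],"twist": [0,0,0]},{"translation": [0.03,-0.3,0.8],"twist": [0,0,0]},{"translation": [0.03,-0.3,1],"twist": [0,0,0]}]}}

```text
t: 28.85
ee_pos: [528.2, 213.7, 288.7]
orientation: [2.121, 2.317, 0.001]
ft_force: [0.4, -0.0, 0.4]
width: 87.9
```

```bash
python3 - <<'E'
from h import *
d=shot('wrist','w11.png');np.savez('w11.npz',**d);print(ctrl.get_obs()['ee_pos'])
E
```

```text
[529.24194255 214.13073083 291.74845554]
```

The picture limit is reached, so I check numerically.

```bash
python3 - <<'E'
from h import *
np.set_printoptions(precision=1,suppress=True)
d=dict(np.load('w11.npz'));hsv=cv2.cvtColor(d['img'],cv2.COLOR_RGB2HSV)
w=cv2.inRange(hsv,(0,0,150),(180,60,255));b=cv2.inRange(hsv,(95,100,50),(130,255,255))
w[:60]=0;w[235:]=0
w2=cv2.morphologyEx(w,cv2.MORPH_CLOSE,np.ones((9,9),np.uint8));n,l,s,_=cv2.connectedComponentsWithStats(w2)
k=1+np.argmax(s[1:,2]);print('comp',s[k]);L=l==k
for u in np.linspace(s[k,0]+4,s[k,0]+s[k,2]-5,7).astype(int):
    r=np.nonzero(L[:,u])[0];bb=np.nonzero(b[:r.min()+3,u])[0]
    print(u,'rail rows',r.min(),r.max(),'blue',bb.min(),bb.max(),'near edge',dock(wray(d,(u,r.max()+.5),20)),'far',dock(wray(d,(u,r.min()-.5),20)),'wall top',dock(wray(d,(u,bb.max()+.5),30)))
ys,xs=np.nonzero(L)
for u in (s[k,0],s[k,0]+s[k,2]):print('end',dock(wray(d,(u,ys.mean()),20)))
E
```

```text
comp [ 187  128  220   28 5272]
191 rail rows 129 152 blue 90 128 near edge [-87.8 -19.6] far [-87.   1.] wall top [-84.7   1.7]
226 rail rows 128 152 blue 88 127 near edge [-57.5 -20.1] far [-57.1   1.1] wall top [-56.1   1.8]
261 rail rows 128 152 blue 88 127 near edge [-27.9 -20.3] far [-27.9   0.9] wall top [-28.1   1.6]
296 rail rows 128 152 blue 89 127 near edge [  1.8 -20.1] far [1.3 1.1] wall top [-0.   1.8]
331 rail rows 129 152 blue 90 128 near edge [ 32.4 -19.7] far [31.5  1. ] wall top [29.   1.7]
366 rail rows 131 153 blue 92 130 near edge [ 64.9 -19.8] far [63.6  0.6] wall top [59.8  1.3]
402 rail rows 133 155 blue 0 132 near edge [101.7 -20.4] far [99.8  0.7] wall top [94.5  1.4]
end [-90.9  -9.4]
end [105.8  -6.6]
```

```bash
python3 -c "
from h import *
d=shot('top');im=d['img']
p=np.load('top1.npz')['img'].astype(int)
for n,(x,y) in dict(amber=(167,187),vial=(161,225),beaker=(336,130)).items(): print(n,abs(im[y-9:y+9,x-9:x+9].astype(int)-p[y-9:y+9,x-9:x+9]).mean())
ctrl.close_job()"
```

```text
amber 1.876543209876543
vial 1.5524691358024691
beaker 1.5154320987654322
the job is handed in; nothing more can be done
```

The rail is in the bay with its long side flat against the back wall, and the job was handed in at about 29 s of the 72 s allowed. It was only pushed, never gripped or lifted.

- **Moves:** I pushed the rail's side with the open fingers, turning it to 27° to the bay. Then I pushed its near end so the far end slid in behind the post. Last, I swung the near end in and pressed the rail against the back wall until the force read about 11 N.
- **Rail check:** The rail's near edge measured 20 mm from the wall face all along its length (−19.6 to −20.4 mm). No gap showed between rail and wall at any of seven points. The rail's centre is about 7 mm off the middle of the bay, within the 27 mm allowed.
- **Bystanders:** The amber bottle, vial and beaker look unchanged in the top camera compared with the start; image differences there were at noise level.
- **Disagreements and limits:**
  - Views of fixed points disagreed by 2–4 mm with the nominal dock geometry, about the camera calibration error.
  - The last wrist picture could not be viewed because the limit of 12 was reached, so the final check was numeric only.

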